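Lay a tall mould carton in the date coder

TASK

Tip the tall carton that stands on the coder's bed over onto its side by pushing it high up, so that it falls towards the print head and its white panel ends facing up. Then slide it along the bed, top first, between the guides and under the head, and press it firmly home against the rubber buffer for a moment, without denting it. Leave it lying there against the buffer; do not lift it, and leave everything else on the bench alone.

Things in the scene. Friction and masses are not known exactly. Their poses are not given: they have to be found in the camera images.
- coder: bench-top date coder, fixed: steel bed 620 x 200 mm, its top 20 mm above the bench. Origin: at bench level under the middle of the bed. x is the feed direction, along the bed to the end stop (bed from x = -310 to 310 mm); y runs across the bed; z up. The bed is bare up to x = 40 mm: there the carton is stood and tipped over. A column stands beside it at x = 200, y = 140 mm, 275 mm high
- lane_mouth (a point): start of the lane, on the bed's surface at coder x = 40 mm, y = 0; axes as the coder's. Two aluminium guides, 28 mm high, 6 mm thick, centred on y = 0: 180 mm apart inside at this mouth, narrowing to 86 mm at coder x = 110 mm, then parallel to x = 270 mm
- head_under (a point): middle of the underside of the blue print head, which hangs over the lane 99 mm above the bed, at coder x = 200 mm. The head is 62 mm along the feed, 95 mm across, 115 mm high
- stop: grey block fixed on the bed at the end of the lane, 120 mm wide, 62 mm high. Origin: middle of its face that looks back along the lane, at bed height, at coder x = 276 mm; axes as the coder's
- spindle_root (a point): point on the stop block's face, 40 mm above the bed, where a screw spindle with a black rubber buffer, 34 mm across, comes out. How far is not measured: the rubber's face is 14 to 64 mm before the block, different each time, to be felt for. The spindle holds fast; the rubber yields 1 mm per 8 N, 3 mm at most. Firmly home: 5 to 10 N on the buffer, so 9 to 13 N at the fingers, for half a second
- carton: the carton to be coded: closed cardboard, 80 x 80 x 200 mm, 0.28 to 0.56 kg evenly spread, standing on the bare end of the bed. Origin: centre of its underside; z: its long axis towards its taped top. The white panel is on its -x face, which looks away from the print head; x points roughly along the feed. Orange band round the foot. Its board dents above about 20 N from the fingers or the stop
- carton_mid (a point): the centre of that carton, 100 mm from either end; axes as the carton's. The carton's friction on the bed is 0.36 to 0.66, so pushed less than about 110 mm above the bed it may slide instead of tipping; lying down it takes 1 to 4 N to slide
- carton_top (a point): the centre of that carton's top end, 200 mm from its origin; axes as the carton's
- carton_next: a like carton standing on the bench beyond the bed, waiting: leave it alone; origin at the centre of its underside
- carton_last: another like carton waiting on the bench: leave it alone; origin at the centre of its underside
- mould0: brown round paper mould, 96 mm across, 75 mm high, standing empty on the bench beyond the bed: leave it alone; origin at its underside
- mould1: another such mould beside it: leave it alone
- sanitiser: white bottle with a blue label, 64 mm across, 190 mm high, standing on the bench: leave it alone; origin at its underside
- tape: roll of brown tape, 100 mm across, 48 mm high, lying on the bench: leave it alone; origin at its underside
- scraper: spatula lying on the bench: leave it alone
Things that resemble listed ones, but are neither listed nor needed, are in the scene too. Leave any purple or turquoise look-alike of the carton alone.

How it is judged:
By the outcome, as a careful person would: the job done as asked, in the order asked, and still so for the second after the job is handed in, with the robot touching nothing.
It also fails if it takes over 53 s, if anything falls off the work surface, if the arm or the gripper's body presses on something with over 40 N, if the wrist force passes 120 N, or if a joint passes its speed limit or range.

ROBOT

A 6-joint arm with a two-finger parallel gripper is mounted at the origin on the work surface. World frame = base frame: x ahead of the robot, y to its left, z up, the work surface at z = 0. Lengths are in m, angles in rad, forces in N, time in s.
With the tool pointing down it reaches from about 0.35 to 0.725 m from the base axis. Payload 4.3 kg.
Tool frame: the origin (TCP) lies midway between the tips of the shut fingers; the grasp point (between the pads) lies 19 mm behind it; z points along the fingers, y is the line along which they close (so a half turn about z gives the same grasp; the last joint's range is limited). The gripper opens to 85 mm and grips with 20 to 120 N. Pads are 22 mm wide; open, the fingers measure 114 mm over their backs; the gripper's body (76 mm by 85 mm) begins 54 mm behind the grasp point. The pads swing forward as they close: fully open they stand 13 mm farther back than shut.
Start: joints at [-1.249, 0.377, 0.081, 1.274, 0, 1.46], TCP at [0.241, -0.522, 0.231] pointing down, gripper open.
Joint ranges: [-2.72, 2.72], [-0.84, 1.66], [-1.02, 1.22], [-1.77, 2.12], [-1.37, 1.28], [-3.14, 3.14]. Speed limits (rad/s): [2.57, 2.57, 3.14, 3.14, 3.14, 3.14].

INTERFACE

Orientations are given as a unit quaternion [w, x, y, z].
In Python, from station import r gives the robot as it stands.
- The arm moves only by the tool arm_command, never from a script. Its argument "moves" is a list that holds one entry, the list of rows, each a list of 4 numbers: the shift along the tool's x, y, z in mm, then the turn about the tool's z in rad. In form: [[[x, y, z, roll], ...]]. A call has 1 to 10 rows; each row shifts and turns the commanded pose from where the row before left it, along the tool's axes as they then stand; what a row does not reach is not made up. A row lasts 1/8 s, in which the tool goes at most 62.5 mm and 10.7 degrees, less where a joint would pass 70% of its speed; a pose out of reach is approached as far as the arm can. A call with a gripper value outside its range is refused whole. "claw" is the closure, from 0 (fully open) to 1 (shut), set as the call begins (left out, the last holds). The fingers move at their own pace and stop on an object; the grip force is fixed at half the most. Time passes only in rows, so rows that do not move let the fingers close. It gives the time, the measured TCP pose, the force, the opening and the grip force at its end, in the units of the state.
- r.get_state(): the state, without advancing time (a new reading comes with each control period).
- r.capture(name): name is "scene" or "side" or "wrist"; returns a dict with "img" (480x640x3 uint8, blue, green, red), "fx", "fy", "cx", "cy" (pixels), "extrinsics" (4x4, takes a point from camera to world coordinates); the wrist camera has in their place "tool_from_camera" (4x4, takes a point from camera to tool coordinates, whose origin is the TCP and whose axes are the flange's). Camera axes: x right, y down, z forward; pixel columns grow to the right and rows downward; lengths in m; the calibration is good to about 2 mm. A picture is of the moment at which its call begins: read the wrist's pose just before it. There is no depth.
- r.hand_in(): hands the job in; it is judged then, once.
The state is a dict: "clock": time; "joints": joint angles; "joint_vel": joint speeds; "effort": joint torques, N m; "tool_pos": TCP position; "orientation": TCP orientation; "ft_force": force on the tool from outside, world axes, zero at the start; "torque": the same for the moment, N m; "gripper_width": opening from 0.0 (shut) to 1.0 (fully open); "grip_force": force on a finger pad.
Only numpy, scipy, OpenCV 4.12 (cv2) and the standard library are available. Lean on these libraries where they do the work, as an engineer would, in place of code of your own. Each camera call takes 0.05 s, during which the arm holds its last target. There are 200 camera calls.

## Working session

There is one attempt and no reset: what is moved stays moved. The work goes in short steps, Python scripts to look and compute and a tool call to move; the robot and the scene stay as the last step left them, time stands still between calls to the robot, and variables do not carry over. Pictures are saved under pics/ and viewed, at most 10 in all, crops included, and the job is handed in when it is done.

Besides the shell and the picture viewer there is one more tool, called after "Request:" in YAML: its name, and indented under it one key for each argument. arm_command: Moves the arm, as the interface text tells. Its arguments: {"type":"object","properties":{"moves":{"type":"array"},"claw":{"type":"number"}},"required":["moves"]}

```bash
mkdir -p pics; ls
python3 - <<'E'
from station import r
import cv2,numpy as np
s=r.get_state(); print(s)
for n in("scene","side"):
    c=r.capture(n); cv2.imwrite(f"pics/{n}0.png",c["img"]); print(n,c["fx"],c["fy"],c["cx"],c["cy"],np.round(c["extrinsics"],4).tolist())
E
```

```text
pics
{'clock': 0.0, 'joints': array([-1.24929973e+00,  3.78042097e-01,  7.95984154e-02,  1.27442643e+00,
       -1.46030613e-05,  1.46047432e+00]), 'joint_vel': array([-0.00025889,  0.00135401, -0.00259206,  0.00084057, -0.00117372,
        0.00126229]), 'effort': array([ 1.39428015e-03, -4.63603234e+01,  2.69876862e+01,  2.07111414e-02,
        1.71421939e-04,  8.51714432e-07]), 'tool_pos': array([ 0.24042394, -0.52157242,  0.23036223]), 'orientation': array([-1.03034831e-03,  9.76781466e-01,  2.14235598e-01, -1.16540211e-04]), 'ft_force': array([0.72107259, 0.26127313, 0.56929651]), 'torque': array([-0.02526172, -0.06040639, -0.02728707]), 'grip_force': 0.0, 'gripper_width': 0.9973370057213419}
scene 527.677758119819 527.677758119819 322.6290176263801 240.3439523410157 [[0.781, 0.5434, -0.3078, 1.0446], [0.6244, -0.6693, 0.4028, -0.5845], [0.0129, -0.5068, -0.862, 1.4801], [0.0, 0.0, 0.0, 1.0]]
side 574.6425231130015 574.6425231130015 323.1951248702876 246.89513653944093 [[0.6808, -0.4609, 0.5692, -0.4653], [-0.7322, -0.4091, 0.5445, -0.9138], [-0.0181, -0.7875, -0.616, 1.2294], [0.0, 0.0, 0.0, 1.0]]
```

View pics/scene0.png

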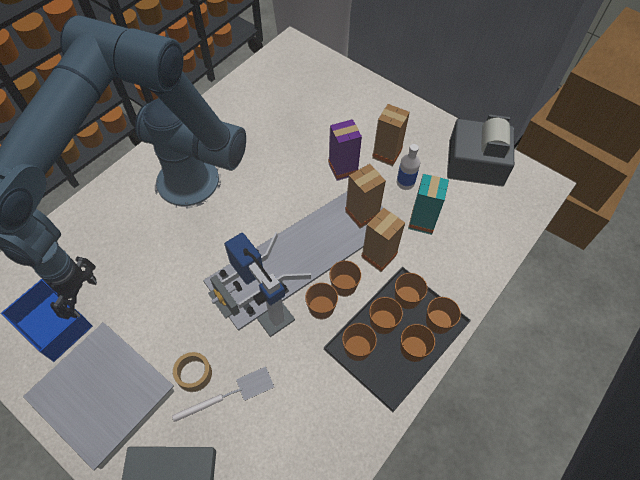

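View pics/side0.png

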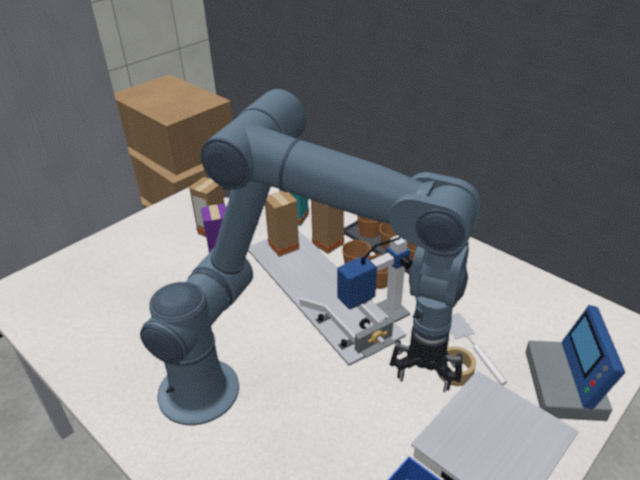

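The scene view shows the bed running from about (370,200) to (240,325), with the carton on it at (365,197) and the head at (243,255). I'll enlarge both views to pick out corners.

Run:
```python
import cv2
a=cv2.imread("pics/scene0.png")[150:340,190:430]; cv2.imwrite("pics/a.png",cv2.resize(a,None,fx=3.1,fy=3.1,interpolation=cv2.INTER_CUBIC))
b=cv2.imread("pics/side0.png")[170:370,230:430]; cv2.imwrite("pics/b.png",cv2.resize(b,None,fx=3,fy=3,interpolation=cv2.INTER_CUBIC))
```

```text
(no output)
```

View pics/a.png

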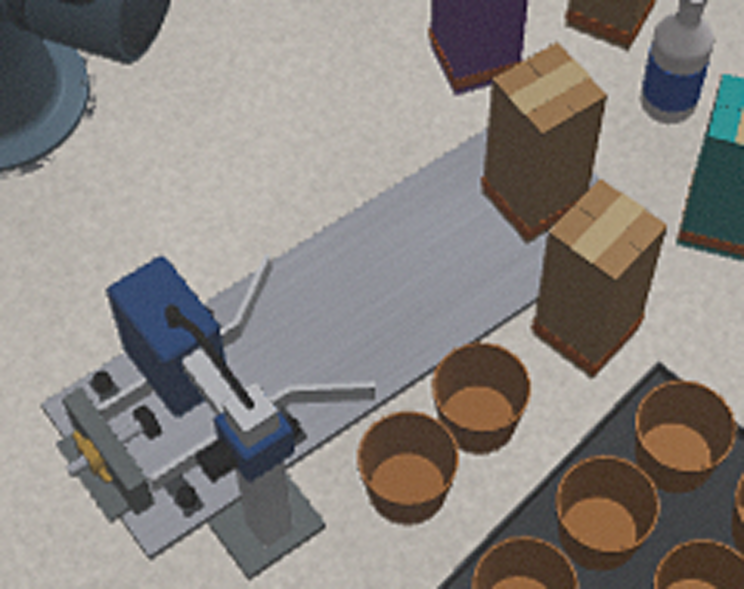

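View pics/b.png

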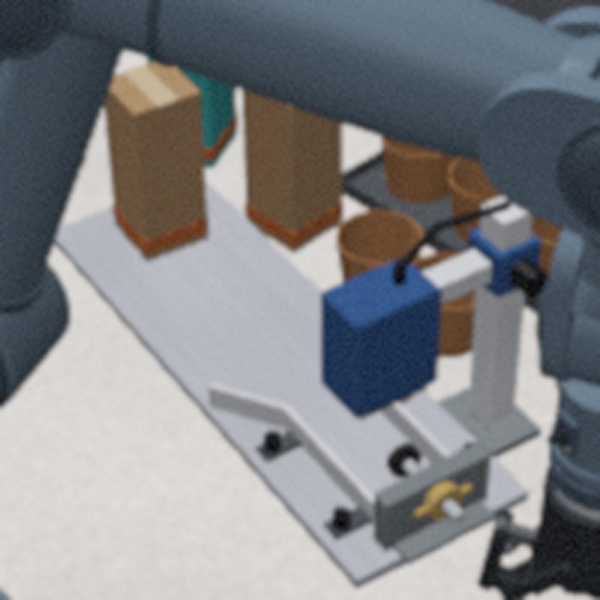

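The crops show the bed's end corners (scene crop (42,405), (152,557); side crop (358,583), (525,495), (57,238)). They also show the carton top's four corners and its foot corners. I'll cast rays through these.

```bash
cat > h.py <<'E'
import numpy as np
C={"scene":(527.678,322.629,240.344,np.array([[0.781,0.5434,-0.3078,1.0446],[0.6244,-0.6693,0.4028,-0.5845],[0.0129,-0.5068,-0.862,1.4801]])),
"side":(574.6425,323.195,246.895,np.array([[0.6808,-0.4609,0.5692,-0.4653],[-0.7322,-0.4091,0.5445,-0.9138],[-0.0181,-0.7875,-0.616,1.2294]]))}
def ray(n,u,v,z):
    f,cx,cy,E=C[n]; d=E[:,:3]@[(u-cx)/f,(v-cy)/f,1]; o=E[:,3]; return (o+d*(z-o[2])/d[2])[:2]
def A(u,v,z): return ray("scene",(u+.5)/3.1-.5+190,(v+.5)/3.1-.5+150,z)
def B(u,v,z): return ray("side",(u+.5)/3-.5+230,(v+.5)/3-.5+170,z)
E
python3 - <<'E'
from h import *
np.set_printoptions(precision=4,suppress=True)
L=[A(u,v,.02) for u,v in((42,405),(485,133))];R=[A(u,v,.02) for u,v in((152,557),(537,303))]
print("bed scene",L,R)
for l in(L,R): d=l[1]-l[0]; print(np.degrees(np.arctan2(-d[1],-d[0])))
print("bed side",[B(u,v,.02) for u,v in((57,238),(358,583),(525,495))])
T=[A(u,v,.22) for u,v in((492,82),(560,43),(606,97),(543,132))];print("top scene",T,np.mean(T,0))
T=[B(u,v,.22) for u,v in((108,95),(200,95),(152,117))];print("top side",T,(T[0]+T[1])/2)
print("foot scene",[A(u,v,.02) for u,v in((483,185),(530,240))])
print("foot side",[B(u,v,.02) for u,v in((118,225),(150,257),(207,235))])
print("head underside side", [B(u,v,.119) for u,v in((323,382),(362,414),(435,378))], "top scene",[A(u,v,.234) for u,v in((108,292),(162,257),(220,325),(168,362))])
print("guides scene top z=.048",[A(u,v,.048) for u,v in((268,262),(375,386),(238,330),(285,393))])
print("next carton top",[A(u,v,.2) for u,v in((550,228),(600,180),(665,228),(617,277))])
print("buffer side",B(405,458,.06),"scene",A(147,420,.06),"stop top",[A(u,v,.082) for u,v in((68,390),(132,512),(85,388),(150,500))])
E
```

```text
bed scene [array([ 0.3279, -0.2438]), array([0.4677, 0.2949])] [array([ 0.5212, -0.2914]), array([0.6392, 0.1583])]
-104.54648736556099
-104.70359097146375
bed side [array([0.4747, 0.3376]), array([ 0.3218, -0.2475]), array([ 0.5092, -0.2947])]
top scene [array([0.5154, 0.2266]), array([0.5381, 0.3067]), array([0.611 , 0.2814]), array([0.5885, 0.21  ])] [0.5633 0.2562]
top side [array([0.5182, 0.2758]), array([0.5828, 0.2023]), array([0.5204, 0.2106])] [0.5505 0.2391]
foot scene [array([0.5075, 0.2392]), array([0.5881, 0.2151])]
foot side [array([0.5374, 0.3033]), array([0.5214, 0.2333]), array([0.5922, 0.2137])]
head underside side [array([ 0.4193, -0.1183]), array([ 0.4111, -0.1737]), array([ 0.4936, -0.1932])] top scene [array([ 0.3992, -0.1792]), array([ 0.4113, -0.1231]), array([ 0.4977, -0.142 ]), array([ 0.4874, -0.1969])]
guides scene top z=.048 [array([0.4047, 0.0095]), array([ 0.5793, -0.0312]), array([ 0.4337, -0.0689]), array([ 0.516 , -0.0924])]
next carton top [array([0.651 , 0.1388]), array([0.656 , 0.2119]), array([0.7339, 0.2062]), array([0.7296, 0.1347])]
buffer side [ 0.4398 -0.2032] scene [ 0.4367 -0.2013] stop top [array([ 0.3662, -0.2315]), array([ 0.4994, -0.2836]), array([ 0.3772, -0.2198]), array([ 0.5041, -0.2647])]
```

Request:
arm_command:
  moves:
    - [[0,0,-24,-0.177],[0,0,-24,-0.177],[0,0,-24,-0.177],[0,0,-24,-0.177],[0,0,-24,-0.177],[30,4,0,0],[45,6,0,0],[45,6,0,0],[45,6,0,0],[45,6,0,0]]
  claw: 0.5

```text
clock: 1.35
tool_pos: [0.3207, -0.3244, 0.3509]
orientation: [-0.0, 0.791, 0.612, 0.0]
ft_force: [0.8, -0.4, -0.6]
gripper_width: 0.498
grip_force: 0.0
```

```bash
cat >> h.py <<'E'
O=np.array([.500,.031]);a=np.radians(-104.5);F=np.array([np.cos(a),np.sin(a)]);Y=np.array([-F[1],F[0]])
def cod(p): d=np.asarray(p)[:2]-O; return np.round(1000*np.array([d@F,d@Y]),1)
def st(r):
    from scipy.spatial.transform import Rotation as R
    s=r.get_state(); q=s["orientation"]; M=R.from_quat([*q[1:],q[0]]).as_matrix()
    f=s["ft_force"]; print("t",round(s["clock"],2),"coder",cod(s["tool_pos"]),"z",round(1000*s["tool_pos"][2],1),"xdeg",np.round(np.degrees(np.arctan2(M[1,0],M[0,0])),2),"tilt",np.round(M[:,2],3),"F feed/y/z",np.round([f[:2]@F,f[:2]@Y,f[2]],2),"grip",round(s["gripper_width"],2))
E
python3 - <<'E'
from h import *
from station import r
st(r)
print("purple foot",[cod(A(u,v,0)) for u,v in((432,37),(460,92),(525,75))],"brown",[cod(A(u,v,0)) for u,v in((570,20),(630,48))],"bottle",cod(A(670,108,0)))
E
```

```text
t 1.35 coder [389.  -84.6] z 350.9 xdeg 75.43 tilt [-0.     0.001 -1.   ] F feed/y/z [ 0.15  0.86 -0.57] grip 0.5
purple foot [array([-291.6, -250.7]), array([-269.4, -169.3]), array([-343.5, -144.6])] brown [array([-435.9, -176. ]), array([-465.2, -103.4])] bottle [-445.7  -12. ]
```

Request:
arm_command:
  moves:
    - [[50,6,0,0],[50,6,0,0],[50,6,0,0],[50,6,0,0],[50,6,0,0],[50,6,0,0],[50,6,0,0],[50,6,0,0],[50,6,0,0],[50,6,0,0]]

```text
clock: 2.6
tool_pos: [0.5044, 0.1445, 0.3509]
orientation: [0.0, 0.791, 0.612, -0.0]
ft_force: [0.6, -0.7, 0.5]
gripper_width: 0.501
grip_force: 0.0
```

Request:
arm_command:
  moves:
    - [[45,6,0,0],[45,6,0,0],[45,6,0,0],[45,6,0,0],[17,4,0,0],[0,0,0,0]]

```text
clock: 3.35
tool_pos: [0.581, 0.3276, 0.3494]
orientation: [-0.0, 0.79, 0.612, -0.001]
ft_force: [-0.7, 0.7, -0.7]
gripper_width: 0.5
grip_force: 0.0
```

Run:
```python
from h import *
from station import r
import cv2
st(r)
c=r.capture("wrist"); cv2.imwrite("pics/w1.png",c["img"]); print(c["fx"],c["cx"],c["cy"],c["tool_from_camera"].round(4).tolist()); np.save("w1T.npy",c["tool_from_camera"])
c=r.capture("scene"); cv2.imwrite("pics/s1.png",c["img"])
```

```text
t 3.35 coder [-307.4    4.2] z 349.4 xdeg 75.54 tilt [-0.002 -0.001 -1.   ] F feed/y/z [-0.54 -0.86 -0.7 ] grip 0.5
425.3842016826619 316.5528544088827 245.97687352843002 [[-0.0004, -0.9587, -0.2845, 0.0723], [1.0, -0.0001, -0.0012, 0.0004], [0.0011, -0.2845, 0.9587, -0.143], [0.0, 0.0, 0.0, 1.0]]
```

View pics/w1.png

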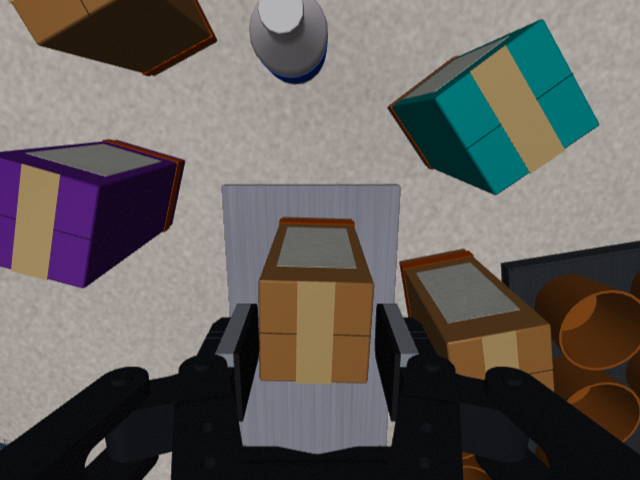

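The wrist view shows the carton's top between (260,281), (373,281), (368,382) and (260,381), with its white panel facing me. The bed's end corners are at (222,185) and (400,184), and the lane is ahead. The next carton is at the right, clear of the fingers.

Run:
```python
from h import *
from station import r
from scipy.spatial.transform import Rotation as R
s=r.get_state();q=s["orientation"];M=R.from_quat([*q[1:],q[0]]).as_matrix();T=np.load("w1T.npy")
def W(u,v,z):
    d=M@T[:3,:3]@[(u-316.55)/425.38,(v-245.98)/425.38,1];o=s["tool_pos"]+M@T[:3,3];return cod(o+d*(z-o[2])/d[2])
print("top",[W(*p,.22) for p in((260,281),(373,281),(368,382),(260,381))])
print("foot",[W(*p,.02) for p in((281,219),(353,220))])
print("bed",[W(*p,.02) for p in((222,185),(400,184),(243,445),(387,445))])
```

```text
top [array([-271.7,  -34.7]), array([-271.6,   43.1]), array([-191.5,   42.3]), array([-192.4,  -37.8])]
foot [array([-269.4,  -36.6]), array([-268.2,   45.6])]
bed [array([-308.3, -101.4]), array([-309.2,   96.9]), array([ 43.1, -95.8]), array([43.1, 98.6])]
```

Request:
arm_command:
  moves:
    - [[0,0,42,0],[0,0,42,0],[0,0,42,0],[0,0,43,0],[0,0,0,0],[-6,0,0,0],[-5,0,0,0],[-4,0,0,0],[-4,0,0,0],[-4,0,0,0]]

```text
clock: 4.7
tool_pos: [0.5753, 0.3043, 0.1827]
orientation: [-0.0, 0.791, 0.612, 0.001]
ft_force: [-0.4, 0.9, 0.8]
gripper_width: 0.5
grip_force: 0.7
```

Request:
arm_command:
  moves:
    - [[-4,0,0,0],[-4,0,0,0],[-4,0,0,0],[-5,0,0,0],[-5,0,0,0],[-5,0,0,0],[-5,0,0,0],[-5,0,0,0],[-5,0,0,0],[-5,0,0,0]]

```text
clock: 5.95
tool_pos: [0.5631, 0.2583, 0.1822]
orientation: [0.0, 0.791, 0.612, -0.0]
ft_force: [-0.1, -0.4, -0.3]
gripper_width: 0.501
grip_force: 0.2
```

Run:
```python
from h import *
from station import r
import cv2
st(r)
a=r.capture("side")["img"][150:370,230:430]; b=r.capture("wrist")["img"]
cv2.imwrite("pics/t1.png",np.hstack([cv2.resize(a,(400,440)),cv2.resize(b,(400,300)) if 0 else np.vstack([cv2.resize(b,(400,300)),np.zeros((140,400,3),np.uint8)])]))
```

```text
t 5.95 coder [-235.9    4.2] z 182.2 xdeg 75.44 tilt [-0. -0. -1.] F feed/y/z [ 0.43  0.03 -0.26] grip 0.5
```

View pics/t1.png

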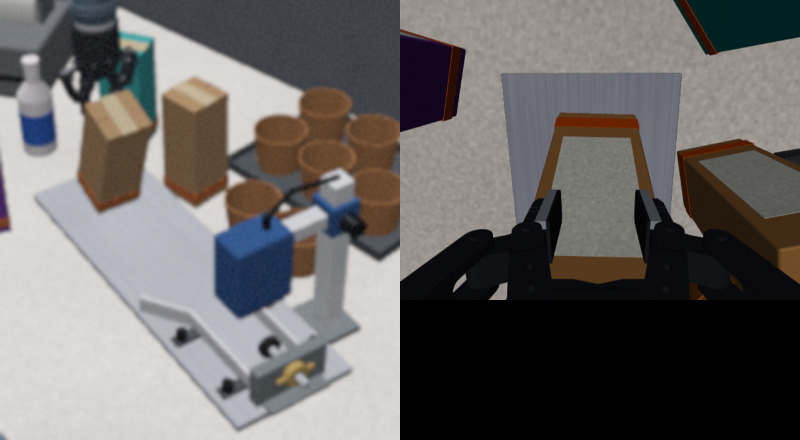

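The side view shows the carton leaning towards the head and its foot not sliding, so I'll carry on.

Request:
arm_command:
  moves:
    - [[-5,0,0,0],[-5,0,0,0],[-5,0,0,0],[-5,0,0,0],[-5,0,0,0],[-5,0,0,0],[-5,0,0,0],[-5,0,0,0],[0,0,0,0],[0,0,0,0]]

```text
clock: 7.3
tool_pos: [0.5532, 0.2201, 0.1823]
orientation: [0.0, 0.791, 0.612, 0.0]
ft_force: [0.6, 0.7, -0.1]
gripper_width: 0.494
grip_force: 0.0
```

Request:
arm_command:
  moves:
    - [[0,0,0,0],[0,0,0,0],[0,0,0,0]]

```text
clock: 7.68
tool_pos: [0.5532, 0.2201, 0.1823]
orientation: [0.0, 0.791, 0.612, -0.0]
ft_force: [0.1, -0.9, -0.1]
gripper_width: 0.503
grip_force: 0.0
```

Run:
```python
from h import *
from station import r
import cv2
st(r)
a=r.capture("side")["img"][150:370,230:430]; b=r.capture("wrist")["img"]
cv2.imwrite("pics/t2.png",np.hstack([cv2.resize(a,(400,440)),np.vstack([cv2.resize(b,(400,300)),np.zeros((140,400,3),np.uint8)])]))
```

```text
t 7.67 coder [-196.4    4.2] z 182.3 xdeg 75.46 tilt [ 0. -0. -1.] F feed/y/z [ 0.82  0.3  -0.07] grip 0.5
```

View pics/t2.png

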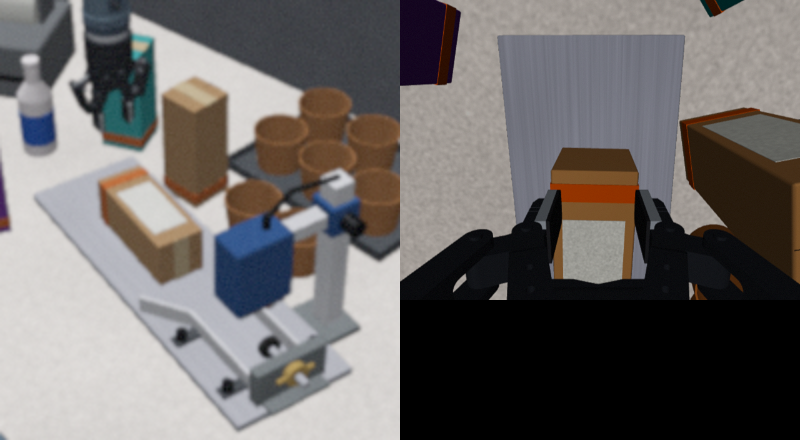

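The carton lies on its side with the white panel up and its top towards the head. In the wrist view its foot face spans about (243,238) to (370,238) at the bottom edge.

Run:
```python
from h import *
from station import r
from scipy.spatial.transform import Rotation as R
s=r.get_state();q=s["orientation"];M=R.from_quat([*q[1:],q[0]]).as_matrix();T=np.load("w1T.npy")
def W(u,v,z):
    d=M@T[:3,:3]@[(u-316.55)/425.38,(v-245.98)/425.38,1];o=s["tool_pos"]+M@T[:3,3];return cod(o+d*(z-o[2])/d[2])
print("foot bottom",[W(*p,.02) for p in((243,238),(370,238))],"foot top",[W(*p,.1) for p in((242,272),(380,272))])
```

```text
foot bottom [array([-184.3,  -50.5]), array([-184.2,   44. ])] foot top [array([-186.6,  -37.6]), array([-186.5,   40. ])]
```

Request:
arm_command:
  moves:
    - [[0,-3,0,0],[15,0,0,0],[16,0,0,0],[0,0,40,0],[0,0,40,0],[0,0,35,0],[0,0,17,0],[0,0,0,0],[-5,0,0,0],[-5,0,0,0]]

```text
clock: 9.02
tool_pos: [0.5569, 0.2412, 0.052]
orientation: [0.001, 0.791, 0.612, 0.001]
ft_force: [0.4, -0.7, 0.5]
gripper_width: 0.497
grip_force: 0.0
```

Request:
arm_command:
  moves:
    - [[-5,0,0,0],[-5,0,0,0],[-4,0,0,0],[-4,0,0,0],[-4,0,0,0],[-5,0,0,0],[-5,0,0,0],[-6,0,0,0],[-6,0,0,0],[-6,0,0,0]]

```text
clock: 10.28
tool_pos: [0.543, 0.1923, 0.0503]
orientation: [0.0, 0.791, 0.612, 0.0]
ft_force: [0.4, 2.6, 1.1]
gripper_width: 0.5
grip_force: 0.0
```

```bash
python3 -c "
from h import *
from station import r
st(r)"
```

```text
t 10.28 coder [-166.9    1.2] z 50.3 xdeg 75.44 tilt [ 0. -0. -1.] F feed/y/z [-2.62 -0.28  1.14] grip 0.5
```

Request:
arm_command:
  moves:
    - [[-7,0,0,0],[-7,0,0,0],[-7,0,0,0],[-7,0,0,0],[-7,0,0,0],[-7,0,0,0],[-7,0,0,0],[-7,0,0,0],[-7,0,0,0],[-7,0,0,0]]

```text
clock: 11.52
tool_pos: [0.5266, 0.1294, 0.0513]
orientation: [-0.004, 0.79, 0.613, 0.005]
ft_force: [1.8, 1.2, 1.1]
gripper_width: 0.502
grip_force: 0.0
```

Request:
arm_command:
  moves:
    - [[-6,0,0,0],[-6,0,0,0],[-6,0,0,0],[-6,0,0,0],[-6,0,0,0],[-6,0,0,0],[-6,0,0,0],[-6,0,0,0]]

```text
clock: 12.52
tool_pos: [0.5131, 0.078, 0.0502]
orientation: [-0.0, 0.791, 0.612, -0.0]
ft_force: [0.9, 3.0, 0.6]
gripper_width: 0.499
grip_force: 0.0
```

Run:
```python
from h import *
from station import r
import cv2
st(r)
a=r.capture("side")["img"][150:370,230:430]; b=r.capture("scene")["img"][150:340,190:430]
cv2.imwrite("pics/t3.png",np.hstack([cv2.resize(a,(400,440)),cv2.resize(b,(400,440))]))
```

```text
t 12.53 coder [-48.8   0.9] z 50.2 xdeg 75.45 tilt [-0. -0. -1.] F feed/y/z [-3.1   0.16  0.61] grip 0.5
```

View pics/t3.png

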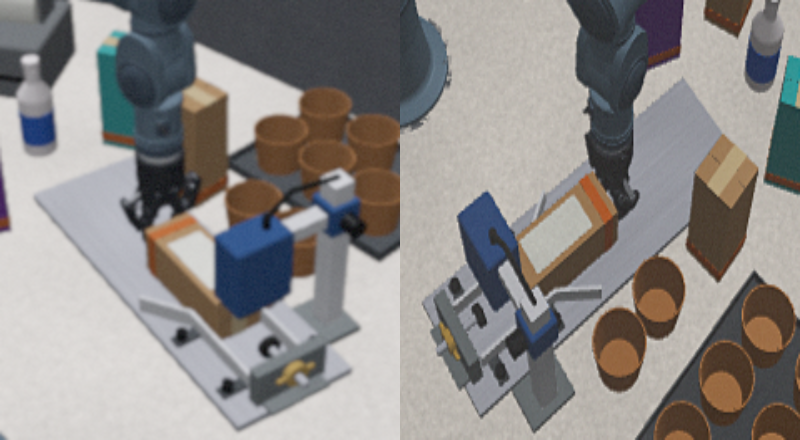

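The carton is straight and entering the lane under the head. I'll go on, and slow down before the buffer's range.

Request:
arm_command:
  moves:
    - [[-6,0,0,0],[-6,0,0,0],[-6,0,0,0],[-6,0,0,0],[-6,0,0,0],[-6,0,0,0],[-4,0,0,0],[-3,0,0,0],[-2,0,0,0]]

```text
clock: 13.75
tool_pos: [0.502, 0.0348, 0.0503]
orientation: [-0.0, 0.791, 0.612, 0.0]
ft_force: [-0.1, 1.4, -1.0]
gripper_width: 0.501
grip_force: 0.0
```

Request:
arm_command:
  moves:
    - [[-2,0,0,0],[-2,0,0,0],[-2,0,0,0],[-2,0,0,0],[-2,0,0,0]]

```text
clock: 14.38
tool_pos: [0.4995, 0.0251, 0.0503]
orientation: [0.0, 0.791, 0.612, -0.0]
ft_force: [1.0, 1.5, -0.5]
gripper_width: 0.497
grip_force: 0.0
```

Request:
arm_command:
  moves:
    - [[-2,0,0,0],[-2,0,0,0],[-2,0,0,0],[-2,0,0,0]]

```text
clock: 14.88
tool_pos: [0.4975, 0.0174, 0.0503]
orientation: [0.0, 0.791, 0.612, -0.0]
ft_force: [0.4, 1.7, -1.2]
gripper_width: 0.497
grip_force: 0.0
```

Request:
arm_command:
  moves:
    - [[-2,0,0,0],[-2,0,0,0],[-1,0,0,0]]

```text
clock: 15.25
tool_pos: [0.4962, 0.0125, 0.0503]
orientation: [0.0, 0.791, 0.612, -0.0]
ft_force: [-0.0, 1.6, -0.8]
gripper_width: 0.502
grip_force: 0.0
```

Request:
arm_command:
  moves:
    - [[-1,0,0,0],[-1,0,0,0],[-1,0,0,0]]

```text
clock: 15.62
tool_pos: [0.4955, 0.0097, 0.0503]
orientation: [0.0, 0.791, 0.612, -0.0]
ft_force: [0.5, 2.2, -0.1]
gripper_width: 0.5
grip_force: 0.0
```

Request:
arm_command:
  moves:
    - [[-1,0,0,0],[-1,0,0,0]]

```text
clock: 15.88
tool_pos: [0.4953, 0.0088, 0.0504]
orientation: [-0.001, 0.791, 0.612, 0.001]
ft_force: [2.4, 6.9, -1.4]
gripper_width: 0.503
grip_force: 0.0
```

Request:
arm_command:
  moves:
    - [[0,0,0,0]]

```text
clock: 16.0
tool_pos: [0.4952, 0.0088, 0.0503]
orientation: [-0.001, 0.791, 0.612, 0.001]
ft_force: [2.0, 5.0, -0.7]
gripper_width: 0.498
grip_force: 0.0
```

```bash
python3 -c "
from h import *
from station import r
st(r)"
```

```text
t 16.0 coder [22.7  0.9] z 50.3 xdeg 75.47 tilt [ 0.001  0.002 -1.   ] F feed/y/z [-5.36  0.72 -0.72] grip 0.5
```

Request:
arm_command:
  moves:
    - [[-0.5,0,0,0],[0,0,0,0]]

```text
clock: 16.25
tool_pos: [0.4952, 0.0087, 0.0503]
orientation: [-0.001, 0.791, 0.612, 0.001]
ft_force: [1.8, 6.3, -0.5]
gripper_width: 0.498
grip_force: 0.0
```

Request:
arm_command:
  moves:
    - [[-0.4,0,0,0],[0,0,0,0]]

```text
clock: 16.5
tool_pos: [0.4952, 0.0086, 0.0504]
orientation: [-0.001, 0.791, 0.612, 0.002]
ft_force: [0.9, 7.9, -0.9]
gripper_width: 0.501
grip_force: 0.0
```

Request:
arm_command:
  moves:
    - [[-0.5,0,0,0],[-0.4,0,0,0],[0,0,0,0]]

```text
clock: 16.88
tool_pos: [0.4951, 0.0084, 0.0505]
orientation: [-0.002, 0.791, 0.612, 0.002]
ft_force: [1.8, 9.7, 0.1]
gripper_width: 0.5
grip_force: 0.0
```

Request:
arm_command:
  moves:
    - [[0,0,0,0]]

```text
clock: 17.0
tool_pos: [0.4952, 0.0084, 0.0504]
orientation: [-0.002, 0.791, 0.612, 0.002]
ft_force: [2.7, 9.9, 0.1]
gripper_width: 0.5
grip_force: 0.0
```

Feed force is about 10 N. I'll add a little more, to about 11 N, and hold.

Request:
arm_command:
  moves:
    - [[-0.3,0,0,0],[0,0,0,0],[0,0,0,0]]

```text
clock: 17.38
tool_pos: [0.4951, 0.0083, 0.0505]
orientation: [-0.002, 0.791, 0.612, 0.002]
ft_force: [2.4, 10.8, 0.6]
gripper_width: 0.502
grip_force: 0.0
```

Request:
arm_command:
  moves:
    - [[0,0,0,0],[0,0,0,0],[0,0,0,0]]

```text
clock: 17.75
tool_pos: [0.4951, 0.0083, 0.0505]
orientation: [-0.002, 0.791, 0.612, 0.002]
ft_force: [2.3, 10.6, -0.5]
gripper_width: 0.502
grip_force: 0.0
```

Request:
arm_command:
  moves:
    - [[0,0,0,0],[0,0,0,0]]

```text
clock: 18.0
tool_pos: [0.4951, 0.0083, 0.0505]
orientation: [-0.002, 0.791, 0.612, 0.002]
ft_force: [2.3, 11.2, 0.0]
gripper_width: 0.499
grip_force: 0.0
```

```bash
python3 -c "
from h import *
from station import r
st(r)"
```

```text
t 18.0 coder [23.2  0.9] z 50.5 xdeg 75.52 tilt [ 0.001  0.006 -1.   ] F feed/y/z [-11.42  -0.61   0.04] grip 0.5
```

Request:
arm_command:
  moves:
    - [[0.5,0,0,0],[0.5,0,0,0],[0.5,0,0,0],[0.5,0,0,0],[0.5,0,0,0],[0.5,0,0,0],[1,0,0,0],[2,0,0,0],[10,0,0,0],[30,0,0,0]]

```text
clock: 19.25
tool_pos: [0.5062, 0.05, 0.0503]
orientation: [0.0, 0.792, 0.611, -0.0]
ft_force: [0.3, 0.1, 0.6]
gripper_width: 0.496
grip_force: 0.0
```

Request:
arm_command:
  moves:
    - [[40,0,0,0],[0,0,-40,0],[0,0,-45,0],[0,0,-45,0],[0,0,-40,0],[0,0,0,0]]

```text
clock: 20.0
tool_pos: [0.5186, 0.0895, 0.2239]
orientation: [0.002, 0.791, 0.612, 0.003]
ft_force: [0.1, -0.7, -1.4]
gripper_width: 0.5
grip_force: 0.0
```

Run:
```python
from h import *
from station import r
import cv2
st(r)
a=r.capture("side")["img"][200:370,300:430]; b=r.capture("scene")["img"][220:340,190:330]
cv2.imwrite("pics/t4.png",np.hstack([cv2.resize(a,(400,523),interpolation=cv2.INTER_CUBIC),cv2.resize(b,(400,523),interpolation=cv2.INTER_CUBIC)]))
```

```text
t 20.0 coder [-61.3   3.4] z 223.9 xdeg 75.46 tilt [ 0.007 -0.    -1.   ] F feed/y/z [ 0.61  0.27 -1.37] grip 0.5
```

View pics/t4.png

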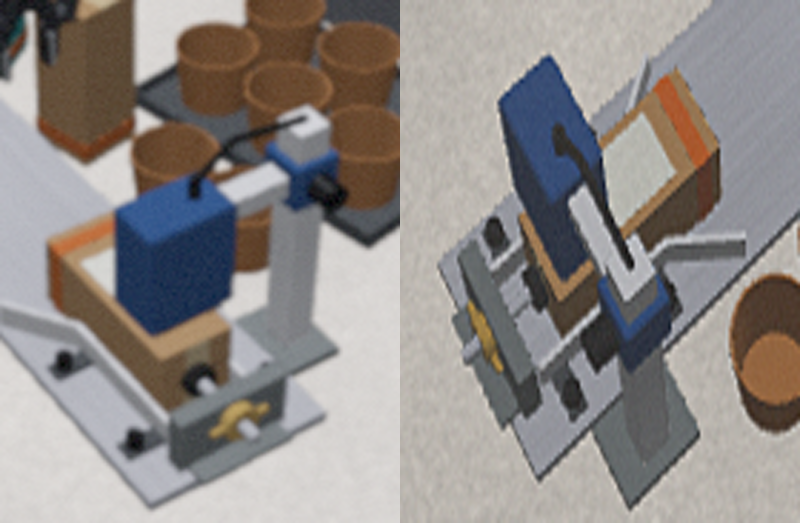

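The carton lies in the lane, white panel up, with its top against the rubber buffer (side crop about (198,378)), and the arm is clear. I'll hand it in.

```bash
python3 -c "
from station import r
print(r.hand_in())"
```

```text
the job is handed in; nothing more can be done
None
```

The carton is tipped white panel up, slid under the head, pressed on the buffer at about 11 N for over half a second, and left lying against it; the job was handed in at about 20 s, and no verdict was returned.

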